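# Plug, prop and hold a bicycle frame stub for measuring

## Task

Get the bicycle frame stub ready for measuring: first take the tapered plug from the wooden rack and set it fully home in the open top of the seat tube, collar on the rim. Then push the folded kickstand down over its centre until it lies against its lower stop. Last, take the seat tube with the fingers, bring the leaning frame upright and finish while still holding it there by the tube, off its rest and with the kickstand's foot in the air; leave the other pins and everything else on the plate where they are.

Things in the scene. Friction and masses are not known exactly. Their poses are not given: they have to be found in the camera images.
- seat_tube: Upright aluminium seat tube of the frame stub: outer diameter 36 mm, bore 26 mm, 45 mm deep from the open top. z runs up its axis, rim 230 mm from the origin, top 80 mm free all round. Origin on the axis at the tipping hinge, 30 mm above the work surface; y is the tipping axis, +y towards hub and sprocket; +x is the kickstand's side, away from the robot to within 0.22 rad.
- tilt (a joint): Lean of the whole frame stub about the tipping axis, rad: 0 upright, positive towards the tube's -x (the robot); it starts on its rest at 0.26 by its own weight (about 1.6 kg, centre of mass some 90 mm above the hinge). Free to tip either way, it stays upright only if held; with the kickstand down, the foot meets the stand at about -0.08.
- tube_mouth (a point): Centre of the seat tube's open mouth, at rim level; axes as the seat tube.
- stand: Fixed steel stand in which the frame stub tips; origin on its underside below the tube's hinge, axes as the upright tube. Plate 230 x 180 x 12 mm, from x = -95 to 135 and y = -70 to 110 mm; a rest post 160 mm tall at x = -87 to -50 mm. The frame's hub lies at y = 203 mm, 85 mm above the hinge; its sprocket has a radius of 45 mm.
- plug: Steel tapered plug, 60 mm tall: taper 16 mm wide at the foot, 24 mm at 30 mm up; above it a collar 32 mm wide, 4 mm thick; then a round grip 18 mm wide, 26 mm tall. Origin: centre of the foot, z to the grip. It stands in one of the rack's wells, collar on the rack's top, foot 10 mm above the work surface. In the tube the collar lies on the rim, the taper has 1 mm clearance all round.
- plug_collar (a point): Centre of the underside of the plug's collar, 30 mm above its foot; axes as the plug.
- rack: Fixed wooden rack, 70 x 190 x 40 mm tall, origin at the centre of its underside; three wells in a row along its y axis, at -60, 0 and +60 mm. One holds the plug, the others straight steel pins without a collar, standing 75 to 81 mm above the work surface.
- kick (a joint): Kickstand angle, rad: 0 folded (the leg points to the tube's +y and 0.6 rad upward), growing as the leg swings down about the tube's x axis, level at 0.6, to the lower stop at 2.2 (down along the tube). A spring drives it away from its centre near 0.8: below it back to the fold, above it down to the stop, where it stays. The foot takes up to about 5 N to push over.
- kick_foot (a point): Centre of the kickstand's grey plastic foot, a block 32 mm along the tube's x, 26 mm along the leg, 10 mm thick, 117 mm from the pivot. Folded, its broad face looks up and slants, and can be pressed down from above with shut fingers.
- kick_pivot (a point): The kickstand's pivot, at (35, 50, 120) mm in the seat tube's axes, which it shares. The leg swings in the y-z plane here and splays outward: the foot's centre stays 50 mm farther along x than the pivot.
- pin_plain: Bystander, to be left alone: plain straight steel pin, 23 mm in diameter, 75 mm long, standing in a well of the rack; origin at its foot.
- pin_ball: Bystander, to be left alone: straight steel pin, 23 mm in diameter, with a ball head of 25 mm, 69 mm tall, standing in a well of the rack; origin at its foot.
- bearing: Bystander, to be left alone: bearing ring lying flat, 52 mm across, 15 mm high; origin at the centre of its underside.
- vblock: Bystander, to be left alone: dark steel V-block 50 x 40 x 40 mm; origin at the centre of its underside.
- spacer: Bystander, to be left alone: steel disc lying flat, 60 mm across, 20 mm high; origin at the centre of its underside.
- driver: Bystander, to be left alone: screwdriver lying on the plate; origin at its underside, handle to -x.
- carton: Bystander, to be left alone: cardboard carton 90 x 130 x 50 mm; origin at the centre of its underside.

How it is judged:
By the outcome, as a careful person would: the job done as asked, in the order asked, and still so for the second after the job is handed in, while the arm keeps its last pose, push and grip.
It also fails if it takes over 72 s, if anything falls off the work surface, if the arm or the gripper's body presses on something with over 40 N, if the wrist force passes 120 N, or if a joint passes its speed limit or range.

## Robot

A 6-joint arm with a two-finger parallel gripper is mounted at the origin on the work surface. World frame = base frame: x ahead of the robot, y to its left, z up, the work surface at z = 0. Lengths are in m, angles in rad, forces in N, time in s.
With the tool pointing down it reaches from about 0.35 to 0.775 m from the base axis. Payload 5.5 kg.
Tool frame: the origin (TCP) lies where the fingers leave the gripper's body, on its centre line; the fingertips stand env.tip_reach ahead of it and the grasp point (between the pads) lies 54 mm ahead of it (env.tip_reach is the distance from the TCP to the fingertips, in m); z points along the fingers, y is the line along which they close (so a half turn about z gives the same grasp; the last joint's range is limited). The gripper opens to 85 mm and grips with 20 to 120 N. Pads are 22 mm wide; open, the fingers measure 114 mm over their backs; the gripper's body (76 mm by 85 mm) begins 54 mm behind the grasp point. The pads swing forward as they close: fully open they stand 13 mm farther back than shut.
Start: joints at [-1.44, 0.313, 0.046, 1.304, 0, 1.431], TCP at [0.154, -0.554, 0.304] pointing down, gripper open.
Joint ranges: [-2.76, 2.76], [-0.86, 1.69], [-1.03, 1.26], [-2.2, 2.34], [-1.47, 1.5], [-3.14, 3.14]. Speed limits (rad/s): [2.57, 2.57, 3.14, 3.14, 3.14, 3.14].

## Interface

Orientations are given as a unit quaternion [w, x, y, z].
In Python, from workcell import status, optics, hand_in, env gives the robot as it stands.
- The arm moves only by the shell command python3 -m handwheel 'ROWS' [FORCE]. ROWS is a JSON object whose one key "deltas" holds a list of rows, each a list of 5 numbers: the opening, from -1 (shut) to 1 (fully open), then the shift along the tool's x, y, z in units of 40 mm (1.0 is 40 mm), then the turn about the tool's z in units of 10 degrees (1.0 is 10 degrees). In form: {"deltas": [[jaw, x, y, z, roll], ...]}. A call has 1 to 20 rows; each row shifts and turns the commanded pose from where the row before left it, along the tool's axes as they then stand; what a row does not reach is not made up. A row lasts 1/8 s, in which the tool goes at most 62.5 mm and 10.7 degrees, less where a joint would pass 70% of its speed; a pose out of reach is approached as far as the arm can. A call is refused whole if a number of a shift passes 1 or a number of a turn 1, either way. A call with a gripper value outside its range is refused whole. The fingers move at their own pace and stop on an object; FORCE is the grip in N (left out, the last holds). Time passes only in rows, so rows that do not move let the fingers close. It gives the time, the measured TCP pose, the force, the opening and the grip force at its end, in the units of the state.
- status.get_state(): the state, without advancing time (a new reading comes with each control period).
- optics.read_camera(name): name is "side" or "top"; returns a dict with "frame" (400x640x3 uint8, red, green, blue), "depth" (400x640 float32, m along the optical axis (not along the pixel's ray), 0 where there is no reading), "vfov" (degrees; the focal length in pixels is half the picture's height over the tangent of half this angle, whatever the lens; pixels are square), "cx", "cy" (the principal point, pixels), "k1" (the pictures are not rectified: a ray, as slopes to the right and down, at radius r is drawn at 1 + k1 r^2 times it, then the intrinsics apply), "origin" and "attitude" of the camera in the world. Camera axes: x right, y down, z forward; pixel columns grow to the right and rows downward; lengths in m; the calibration is good to about 2 mm. A picture is of the moment at which its call begins.
- hand_in(): hands the job in; it is judged then, once.
The state is a dict: "clock": time; "joint_pos": joint angles; "qvel": joint speeds; "tau": joint torques, N m; "tcp_pos": TCP position; "orientation": TCP orientation; "wrist_force": force on the tool from outside, world axes, zero at the start; "ft_torque": the same for the moment, N m; "finger_gap": finger opening in m; "grip_force": force on a finger pad.
Only numpy, scipy, OpenCV 4.12 (cv2) and the standard library are available. Lean on these libraries where they do the work, as an engineer would, in place of code of your own. Each camera call takes 0.05 s, during which the arm holds its last target. There are 200 camera calls.

## Working session

There is one attempt and no reset: what is moved stays moved. The work goes in short steps, Python scripts to look and compute and a shell command to move; the robot and the scene stay as the last step left them, time stands still between calls to the robot, and variables do not carry over. Pictures are saved under pics/ and viewed, at most 10 in all, crops included, and the job is handed in when it is done.

```bash
mkdir -p pics; ls; cat > h.py <<'E'
import numpy as np, cv2
from scipy.spatial.transform import Rotation as R
from workcell import status, optics, env
def cam(n,save=None):
    c=optics.read_camera(n)
    if save: cv2.imwrite('pics/'+save,c['frame'][:,:,::-1])
    np.savez('%s.npz'%n,**{k:np.array(v) for k,v in c.items()})
    return c
def att(c):
    a=np.array(c['attitude'],float)
    return a if a.shape==(3,3) else R.from_quat(a,scalar_first=True).as_matrix()
def rays(c,u,v):
    f=200/np.tan(np.radians(float(c['vfov']))/2)
    K=np.array([[f,0,float(c['cx'])],[0,f,float(c['cy'])],[0,0,1]])
    p=np.stack([np.ravel(u),np.ravel(v)],-1).astype(float)[:,None]
    q=cv2.undistortPoints(p,K,np.array([float(c['k1']),0,0,0]))[:,0]
    return np.c_[q,np.ones(len(q))]
def cloud(c):
    v,u=np.mgrid[:400,:640]
    P=rays(c,u,v)*np.ravel(c['depth'])[:,None]
    return (P@att(c).T+np.array(c['origin'])).reshape(400,640,3)
def onplane(c,u,v,z):
    d=rays(c,u,v)@att(c).T; o=np.array(c['origin'],float)
    return o+d*((z-o[2])/d[:,2])[:,None]
E
python3 - <<'E'
from h import *
for n in('top','side'):
    c=cam(n,n+'0.png'); print(n,c['origin'],att(c).round(3).tolist(),c['vfov'],c['k1'],(c['depth']>0).mean())
print(status.get_state(),env.tip_reach)
E
```

```text
pics
top [ 0.22662817 -0.03174173  1.58817011] [[-0.02, -0.98, 0.2], [-1.0, 0.019, -0.009], [0.005, -0.2, -0.98]] 43.08483503376869 0.032009188452255824 0.9958828125
side [ 0.39432903 -1.21708794  1.11691368] [[0.995, -0.062, 0.083], [-0.103, -0.633, 0.767], [0.005, -0.772, -0.636]] 45.733913653786495 -0.03696901434577505 0.9776953125
{'clock': 0.1, 'joint_pos': array([-1.43959907e+00,  3.13932880e-01,  4.50938541e-02,  1.30358000e+00,
       -1.37728130e-05,  1.43121492e+00]), 'qvel': array([-0.00074165, -0.00104317,  0.00272669,  0.00111082, -0.00020611,
       -0.00047124]), 'tau': array([ 3.09487456e-03, -4.81722379e+01,  2.99245280e+01,  1.26295522e-02,
       -5.30778766e-05,  9.88187963e-06]), 'tcp_pos': array([ 0.15375648, -0.55371936,  0.30309414]), 'orientation': array([-8.11370825e-04,  9.90848529e-01,  1.34976053e-01, -3.48511580e-06]), 'wrist_force': array([-0.55837296, -0.67274873, -0.15761053]), 'ft_torque': array([-0.00792312, -0.01062491,  0.02947827]), 'grip_force': 0.0, 'finger_gap': 0.08526102325767974} 0.0726
```

View pics/top0.png

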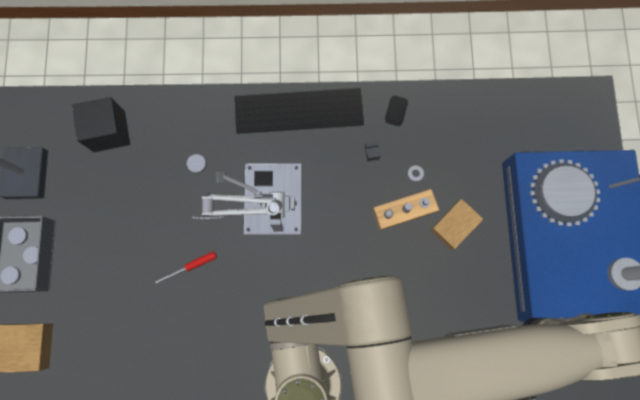

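View pics/side0.png

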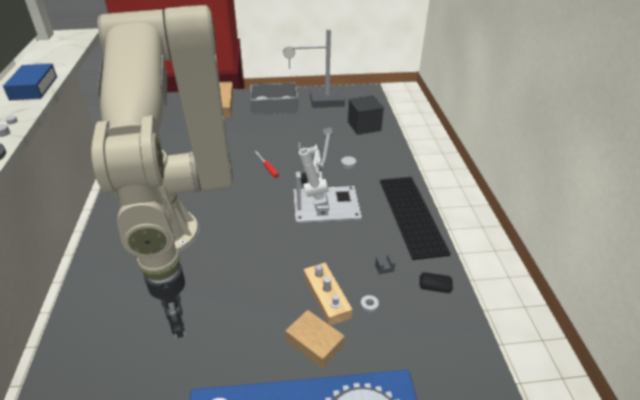

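The top view shows the rack at about (407,208) with three pins, the stand at (273,199), the tube top at about (275,207) and the grey foot at about (220,177). The side view shows the rack at (327,290) and the tube mouth at (306,150).

```bash
python3 - <<'E'
from h import *
t=dict(np.load('top.npz'));s=dict(np.load('side.npz'))
def crop(c,x0,y0,x1,y1,k): return cv2.resize(c['frame'][y0:y1,x0:x1,::-1],None,fx=k,fy=k,interpolation=cv2.INTER_CUBIC)
a=crop(t,190,155,310,245,3.3333334);b=crop(t,365,180,445,240,5)
d=crop(s,270,115,370,227,2.6785714);e=crop(s,295,250,360,325,4)
out=np.zeros((600,800,3),np.uint8)
for im,(x,y) in((a,(0,0)),(b,(400,0)),(d,(0,300)),(e,(400,300))):
    h,w=im.shape[:2];h=min(h,600-y);w=min(w,800-x);out[y:y+h,x:x+w]=im[:h,:w]
cv2.imwrite('pics/crop1.png',out)
for n,c in(('top',t),('side',s)):
    P=cloud(c);hsv=cv2.cvtColor(c['frame'],cv2.COLOR_RGB2HSV)
    # table check
    print(n,'table z',np.median(P[150:250,330:360,2]) if n=='top' else np.median(P[230:250,250:280,2]))
    box=(P[...,0]>.25)&(P[...,0]<.7)&(P[...,1]>-.5)&(P[...,1]<-.05)
    if n=='side': box[:, :240]=0
    wood=box&(abs(P[...,2]-.04)<.006)&(hsv[...,1]>60)
    k,l,st,ce=cv2.connectedComponentsWithStats(wood.astype(np.uint8))
    for i in range(1,k):
        if st[i,4]>100: 
            q=P[l==i]; r=cv2.minAreaRect(q[:,:2].astype(np.float32)*1000); print(' wood',ce[i].round(),st[i,4],r)
    pin=box&(P[...,2]>.055)&(P[...,2]<.1)
    k,l,st,ce=cv2.connectedComponentsWithStats(pin.astype(np.uint8))
    for i in range(1,k):
        if st[i,4]>8:
            q=P[l==i]; zt=np.percentile(q[:,2],90); g=q[q[:,2]>zt-.006]; print(' pin',ce[i].round(),st[i,4],zt.round(4),g.mean(0).round(4),np.ptp(g[:,:2],0).round(3))
E
```

```text
top table z -5.823485698452924e-05
 wood [405. 209.] 1031 ((516.606201171875, -328.29913330078125), (70.68683624267578, 190.1559295654297), 16.99409294128418)
 pin [425. 201.] 31 0.075 [ 0.5329 -0.3855  0.0728] [0.014 0.014]
 pin [408. 207.] 56 0.0847 [ 0.5174 -0.3278  0.083 ] [0.019 0.019]
 pin [389. 213.] 53 0.0749 [ 0.4999 -0.2722  0.0731] [0.017 0.016]
side table z -0.00047115509444262127
 wood [327. 291.] 958 ((514.5906982421875, -330.892333984375), (73.5235595703125, 195.80824279785156), 17.095779418945312)
 pin [318. 268.] 55 0.0733 [ 0.4975 -0.2766  0.0713] [0.021 0.02 ]
 pin [327. 282.] 84 0.0817 [ 0.5154 -0.3323  0.08  ] [0.02  0.027]
 pin [335. 299.] 49 0.0714 [ 0.5321 -0.3899  0.0692] [0.017 0.018]
```

View pics/crop1.png

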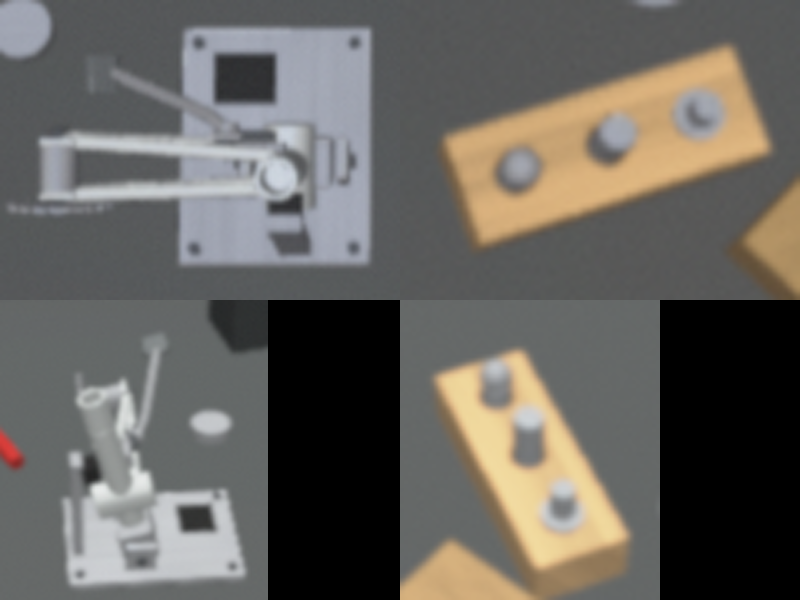

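The plug is the collared one at the rack's −y end, about (0.532,−0.387). The stand's yaw looks near zero. Next I measure the plate, tube and foot.

```bash
python3 - <<'E'
from h import *
t=dict(np.load('top.npz'));s=dict(np.load('side.npz'))
for n,c in(('top',t),('side',s)):
    P=cloud(c);hsv=cv2.cvtColor(c['frame'],cv2.COLOR_RGB2HSV)
    reg=np.zeros((400,640),bool)
    if n=='top': reg[150:250,185:315]=1
    else: reg[115:230,285:370]=1
    pl=reg&(abs(P[...,2]-.012)<.005)&(hsv[...,2]>110)
    k,l,st,ce=cv2.connectedComponentsWithStats(pl.astype(np.uint8)); i=1+st[1:,4].argmax()
    q=P[l==i]; print(n,'plate',cv2.minAreaRect(q[:,:2].astype(np.float32)*1000),np.median(q[:,2]))
    for lo,hi in((.1,.15),(.15,.19),(.19,.22),(.22,.24),(.24,.25),(.25,.262),(.262,.29)):
        m=reg&(P[...,2]>lo)&(P[...,2]<hi)
        k,l,st,ce=cv2.connectedComponentsWithStats(m.astype(np.uint8))
        for i in range(1,k):
            if st[i,4]>4:
                q=P[l==i]; print('  z',lo,hi,'px',ce[i].round(),st[i,4],'mean',q.mean(0).round(4),'min',q.min(0).round(3),'max',q.max(0).round(3))
E
```

```text
top plate ((565.35009765625, 87.3560791015625), (180.0416259765625, 233.21746826171875), 89.3401107788086) 0.01184628318773906
  z 0.1 0.15 px [279. 200.] 154 mean [0.5367 0.0601 0.1166] min [0.487 0.046 0.1  ] max [0.564 0.091 0.148]
  z 0.1 0.15 px [219. 207.] 679 mean [0.5179 0.2348 0.1255] min [0.481 0.103 0.1  ] max [0.557 0.316 0.15 ]
  z 0.1 0.15 px [249. 214.] 6 mean [0.4904 0.1459 0.1482] min [0.49  0.14  0.147] max [0.493 0.151 0.149]
  z 0.1 0.15 px [273. 219.] 7 mean [0.4751 0.0763 0.1482] min [0.474 0.071 0.146] max [0.477 0.082 0.15 ]
  z 0.1 0.15 px [276. 226.] 36 mean [0.4577 0.0691 0.1233] min [0.455 0.056 0.101] max [0.469 0.086 0.15 ]
  z 0.15 0.19 px [257. 197.] 326 mean [0.5355 0.1195 0.1678] min [0.507 0.053 0.15 ] max [0.57  0.182 0.19 ]
  z 0.15 0.19 px [256. 212.] 83 mean [0.4936 0.1236 0.1618] min [0.487 0.091 0.15 ] max [0.5   0.159 0.175]
  z 0.15 0.19 px [275. 219.] 107 mean [0.4716 0.0689 0.157 ] min [0.456 0.055 0.15 ] max [0.491 0.085 0.167]
  z 0.19 0.22 px [236. 182.] 68 mean [0.5699 0.1744 0.205 ] min [0.56  0.152 0.19 ] max [0.58  0.196 0.219]
  z 
[... 1693 characters left out ...]
069] min [0.562 0.151 0.191] max [0.58  0.197 0.22 ]
  z 0.19 0.22 px [308. 165.] 84 mean [0.4971 0.0553 0.2057] min [0.475 0.045 0.19 ] max [0.518 0.07  0.22 ]
  z 0.22 0.24 px [327. 132.] 66 mean [0.5781 0.208  0.2317] min [0.562 0.19  0.22 ] max [0.596 0.224 0.24 ]
  z 0.22 0.24 px [306. 158.] 52 mean [0.4916 0.0559 0.2304] min [0.472 0.048 0.22 ] max [0.509 0.073 0.24 ]
  z 0.24 0.25 px [329. 128.] 8 mean [0.585  0.2169 0.2437] min [0.576 0.21  0.241] max [0.59  0.222 0.247]
  z 0.24 0.25 px [304. 153.] 53 mean [0.4851 0.0662 0.2452] min [0.469 0.049 0.24 ] max [0.502 0.089 0.25 ]
  z 0.25 0.262 px [306. 151.] 23 mean [0.4919 0.0681 0.2529] min [0.481 0.052 0.25 ] max [0.5   0.087 0.258]
```

```bash
cat >> h.py <<'E'
def todo(p,yaw=None):
    "units of x,y,z and roll from the measured pose to TCP p, tool x at world angle yaw (closing axis -90deg)"
    s=status.get_state(); M=R.from_quat(s['orientation'],scalar_first=True).as_matrix()
    y0=np.arctan2(M[1,0],M[0,0]); d=np.array(p)-s['tcp_pos']
    print('now',s['tcp_pos'].round(4),'yaw',y0.round(3),'tilt z',M[:,2].round(3),'units',(M.T@d/.04).round(2), 'roll', None if yaw is None else (-np.degrees(yaw-y0)/10).round(2),'F',s['wrist_force'].round(1),'gap',round(float(s['finger_gap']),4),'grip',round(float(s['grip_force']),1),'t',round(s['clock'],2))
E
python3 -c "
from h import *
todo([.532,-.387,.303],.285); todo([.532,-.387,.1206])"
```

```text
now [ 0.1538 -0.5537  0.3031] yaw 0.271 tilt z [-0.     0.002 -1.   ] units [ 1.023e+01 -1.490e+00  1.000e-02] roll -0.08 F [-0.6 -0.7 -0.2] gap 0.0853 grip 0.0 t 0.1
now [ 0.1538 -0.5537  0.3031] yaw 0.271 tilt z [-0.     0.002 -1.   ] units [10.23 -1.48  4.57] roll None F [-0.6 -0.7 -0.2] gap 0.0853 grip 0.0 t 0.1
```

```bash
python3 -m handwheel '{"deltas":[[0,0.4,-0.1,0,0],[0,0.8,-0.1,0,0],[0,0.8,-0.1,0,0],[0,0.8,-0.1,0,0],[0,0.8,-0.1,0,0],[0,0.8,-0.1,0,0],[0,0.8,-0.1,0,0],[0,0.8,-0.1,0,0],[0,0.8,-0.1,0,0],[0,0.8,-0.1,0,0],[0,0.8,-0.15,0,0],[0,0.8,-0.15,0,0],[0,0.6,-0.15,0,0],[0,0.43,-0.14,0,0],[0,0,0,0.8,0],[0,0,0,0.8,0],[0,0,0,0.6,0],[0,0,0,0,0]]}'; python3 -c "
from h import *
todo([.532,-.387,.1206],.285);cam('top');cam('side','s1.png')"
```

```text
clock: 2.35
tcp_pos: [0.53, -0.3824, 0.2137]
orientation: [-0.002, 0.991, 0.135, -0.002]
wrist_force: [1.0, 1.4, -0.1]
finger_gap: 0.0428
grip_force: 0.0
now [ 0.53   -0.3824  0.2137] yaw 0.27 tilt z [-0.004  0.003 -1.   ] units [0.02 0.13 2.33] roll -0.08 F [ 1.   1.4 -0.1] gap 0.0428 grip 0.0 t 2.35
```

```bash
python3 -m handwheel '{"deltas":[[0,0.02,0.13,0.6,-0.08],[0,0,0,0.6,0],[0,0,0,0.6,0],[0,0,0,0.4,0],[0,0,0,0.13,0],[0,0,0,0,0],[0,0,0,0,0]]}' 40; python3 - <<'E'
from h import *
todo([.532,-.387,.1206])
c=cam('side')
cv2.imwrite('pics/s2.png',cv2.resize(c['frame'][230:330,280:400,::-1],None,fx=5,fy=5,interpolation=cv2.INTER_CUBIC))
E
```

```text
clock: 3.32
tcp_pos: [0.5338, -0.3886, 0.1239]
orientation: [0.001, 0.99, 0.142, 0.001]
wrist_force: [-0.6, -0.5, -0.0]
finger_gap: 0.0426
grip_force: 0.0
now [ 0.5338 -0.3886  0.1239] yaw 0.285 tilt z [ 0.001 -0.001 -1.   ] units [-0.03 -0.05  0.08] roll None F [-0.6 -0.5 -0. ] gap 0.0426 grip 0.0 t 3.33
```

View pics/s2.png

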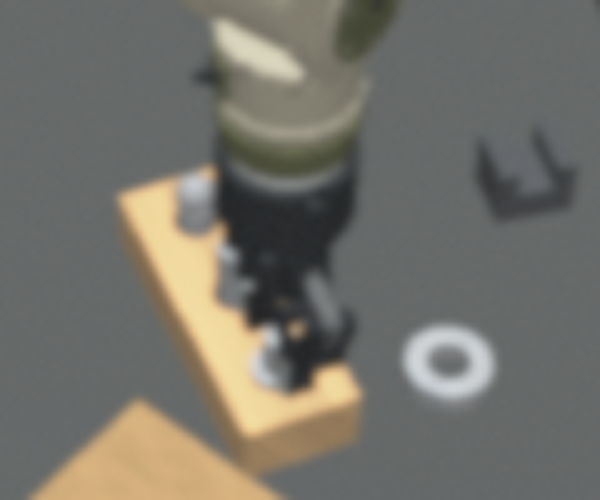

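The plug at (272,360) looks slightly left of the near finger at (300,375). I check this with depth.

```bash
python3 - <<'E'
from h import *
c=dict(np.load('side.npz'));P=cloud(c)
hsv=cv2.cvtColor(c['frame'],cv2.COLOR_RGB2HSV)
for v in range(294,309):
    print(v,[(u,*(P[v,u]*1000).round().astype(int),int(hsv[v,u,2])) for u in range(328,352,2)])
E
```

```text
294 [(328, np.int64(515), np.int64(-370), np.int64(61), 191), (330, np.int64(521), np.int64(-369), np.int64(59), 76), (332, np.int64(527), np.int64(-368), np.int64(56), 77), (334, np.int64(524), np.int64(-424), np.int64(126), 80), (336, np.int64(530), np.int64(-420), np.int64(120), 56), (338, np.int64(536), np.int64(-418), np.int64(117), 98), (340, np.int64(537), np.int64(-442), np.int64(146), 98), (342, np.int64(540), np.int64(-449), np.int64(154), 68), (344, np.int64(545), np.int64(-451), np.int64(157), 95), (346, np.int64(551), np.int64(-447), np.int64(151), 112), (348, np.int64(555), np.int64(-453), np.int64(157), 84), (350, np.int64(561), np.int64(-451), np.int64(155), 72)]
295 [(328, np.int64(515), np.int64(-373), np.int64(59), 213), (330, np.int64(522), np.int64(-367), np.int64(52), 128), (332, np.int64(527), np.int64(-372), np.int64(58), 139), (334, np.int64(531), np.int64(-381), np.int64(68), 127), (336, np.int64(530), np.int64(-421), np.int64(117), 72), (338, np.int64(547), np.int64(-356), np.int64(36), 133), (340, np.int64(536), np.int64(-446), np.int64(148), 117), (342, n
[... 8521 characters left out ...]
(42), 216)]
308 [(328, np.int64(512), np.int64(-400), np.int64(37), 242), (330, np.int64(518), np.int64(-401), np.int64(37), 239), (332, np.int64(523), np.int64(-402), np.int64(39), 230), (334, np.int64(529), np.int64(-402), np.int64(38), 211), (336, np.int64(531), np.int64(-422), np.int64(63), 164), (338, np.int64(536), np.int64(-426), np.int64(67), 129), (340, np.int64(542), np.int64(-422), np.int64(61), 166), (342, np.int64(551), np.int64(-405), np.int64(38), 208), (344, np.int64(556), np.int64(-407), np.int64(40), 233), (346, np.int64(562), np.int64(-408), np.int64(40), 240), (348, np.int64(568), np.int64(-408), np.int64(40), 239), (350, np.int64(574), np.int64(-405), np.int64(35), 225)]
```

The fingers are centred on the plug in x (finger spans 529–551 mm at its offset), so I close and lift.

```bash
python3 -m handwheel '{"deltas":[[0,-0.02,-0.02,0.06,0],[-1,0,0,0,0],[-1,0,0,0,0],[-1,0,0,0,0],[-1,0,0,0,0],[-1,0,0,0,0]]}' 40 && python3 -c "
from h import *
todo([.532,-.387,.1206])"
```

```text
clock: 4.12
tcp_pos: [0.5323, -0.3876, 0.1205]
orientation: [0.0, 0.99, 0.142, 0.0]
wrist_force: [-0.6, 0.2, 2.2]
finger_gap: 0.0163
grip_force: 39.1
now [ 0.5323 -0.3876  0.1205] yaw 0.285 tilt z [ 0. -0. -1.] units [-0.   -0.02 -0.  ] roll None F [-0.6  0.2  2.2] gap 0.0163 grip 39.1 t 4.12
```

```bash
python3 -m handwheel '{"deltas":[[-1,0,0,-0.2,0],[-1,0,0,-0.6,0],[-1,0,0,-0.8,0],[-1,0,0,-0.8,0],[-1,0,0,-0.8,0],[-1,0,0,-0.8,0],[-1,0,0,-0.8,0],[-1,0,0,-0.8,0],[-1,0,0,-0.8,0.3],[-1,0,0,-0.6,0.7],[-1,0,0,0,0.7],[-1,0,0,0,0],[-1,0,0,0,0]]}' && python3 -c "
from h import *
todo([.478,.069,.395],-.015);c=cam('side')
cv2.imwrite('pics/s3.png',cv2.resize(c['frame'][150:330,280:440,::-1],None,fx=3,fy=3,interpolation=cv2.INTER_CUBIC))"
```

```text
clock: 5.75
tcp_pos: [0.5321, -0.3875, 0.3999]
orientation: [-0.0, 1.0, -0.005, -0.0]
wrist_force: [-0.3, 0.5, 0.1]
finger_gap: 0.0165
grip_force: 39.1
now [ 0.5321 -0.3875  0.3999] yaw -0.01 tilt z [-0.001  0.001 -1.   ] units [ -1.47 -11.4    0.13] roll 0.03 F [-0.3  0.5  0.1] gap 0.0165 grip 39.1 t 5.75
```

View pics/s3.png

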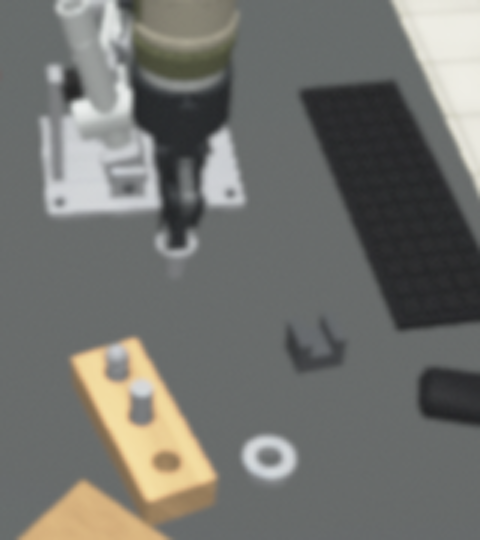

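The plug is held vertically: collar at crop (177,243), foot at (177,270), and its well is empty. I compare its measured position with the TCP to get the camera-to-arm bias, then move over.

```bash
python3 - <<'E'
from h import *
c=dict(np.load('side.npz'));P=cloud(c);S=status.get_state()['tcp_pos']
m=np.zeros((400,640),bool);m[220:248,325:355]=1
hsv=cv2.cvtColor(c['frame'],cv2.COLOR_RGB2HSV)
m&=(P[...,2]>.28)&(P[...,2]<.34)
q=P[m&(hsv[...,2]>100)];print(len(q),q.min(0),q.max(0),q.mean(0),S)
col=q[(q[:,2]>.312)];print(col.min(0),col.max(0)); ft=q[q[:,2]<.31];print(ft.min(0),ft.max(0))
E
python3 -m handwheel '{"deltas":[[-1,-0.05,-0.4,0,0],[-1,-0.1,-0.8,0,0],[-1,-0.1,-0.8,0,0],[-1,-0.1,-0.8,0,0],[-1,-0.1,-0.8,0,0],[-1,-0.1,-0.8,0,0],[-1,-0.1,-0.8,0,0],[-1,-0.1,-0.8,0,0],[-1,-0.1,-0.8,0,0],[-1,-0.1,-0.8,0,0],[-1,-0.1,-0.8,0,0],[-1,-0.1,-0.8,0,0],[-1,-0.1,-0.8,0,0],[-1,-0.1,-0.8,0,0],[-1,-0.1,-0.6,0,0],[-1,-0.1,-0.1,0,0],[-1,0,0,0,0],[-1,0,0,0,0]]}'
python3 - <<'E'
from h import *
todo([.478,.069,.395],-.015);c=cam('side');t=cam('top')
a=cv2.resize(c['frame'][85:210,260:360,::-1],None,fx=4,fy=4,interpolation=cv2.INTER_CUBIC)
b=cv2.resize(t['frame'][135:260,240:340,::-1],None,fx=4,fy=4,interpolation=cv2.INTER_CUBIC)
cv2.imwrite('pics/s4.png',np.hstack([a,b]))
P=cloud(c);S=status.get_state()['tcp_pos'];hsv=cv2.cvtColor(c['frame'],cv2.COLOR_RGB2HSV)
m=np.zeros((400,640),bool);m[85:170,285:330]=1
for lo,hi in((.24,.26),(.28,.31),(.31,.335)):
    q=P[m&(P[...,2]>lo)&(P[...,2]<hi)&(hsv[...,2]>100)]
    if len(q):print(lo,len(q),q.min(0).round(4),q.max(0).round(4))
E
```

```text
108 [ 0.51762753 -0.40821762  0.28636389] [ 0.5483654  -0.3771985   0.33746583] [ 0.53123004 -0.39584462  0.31485133] [ 0.53212983 -0.38750085  0.39980721]
[ 0.51762753 -0.40821762  0.31332747] [ 0.5483654  -0.3771985   0.33746583]
[ 0.52340568 -0.39967621  0.28636389] [ 0.54066166 -0.38752424  0.30918204]
clock: 8.05
tcp_pos: [0.4759, 0.0724, 0.4002]
orientation: [0.0, 1.0, -0.006, 0.0]
wrist_force: [0.1, 0.1, -0.4]
finger_gap: 0.0164
grip_force: 39.2
now [0.4759 0.0724 0.4002] yaw -0.013 tilt z [ 0. -0. -1.] units [0.05 0.08 0.13] roll 0.01 F [ 0.1  0.1 -0.4] gap 0.0164 grip 39.2 t 8.05
0.24 84 [0.469  0.0457 0.2402] [0.5869 0.2216 0.2569]
0.28 29 [0.4676 0.0585 0.2898] [0.4873 0.074  0.3096]
0.31 46 [0.4614 0.0515 0.3104] [0.4909 0.0809 0.3344]
```

View pics/s4.png

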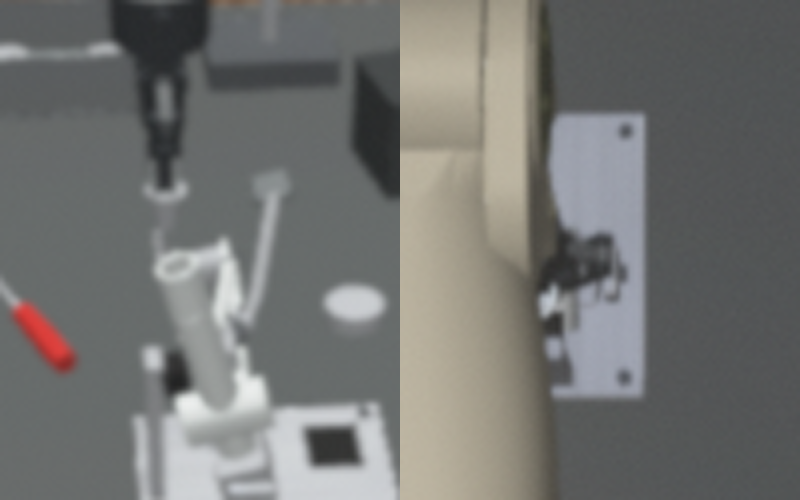

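The side crop shows the plug's collar at (165,190) above the mouth ellipse at (178,266). I compare the two by ray casts in the same view.

```bash
python3 - <<'E'
from h import *
c=dict(np.load('side.npz'));S=status.get_state()['tcp_pos']
g=cv2.cvtColor(c['frame'],cv2.COLOR_RGB2GRAY)
def blob(x0,y0,x1,y1,th):
    k=4;im=cv2.resize(g[y0:y1,x0:x1],None,fx=k,fy=k,interpolation=cv2.INTER_CUBIC)
    return im
# mouth: bright ring outline extents
im=g[143:160,295:316];print(im)
print(g[125:140,293:312])
print('mouth',onplane(c,304.5,151.3,.252),'collar',onplane(c,301.2,132.5,S[2]-.1105+.034),S)
t=np.load('top.npz')
E
```

```text
[[106 108 115 129 136 128 115 110 108 107 106 107 106 106 106 106 106 107
  107 112 118]
 [106 107 116 131 136 128 114 108 107 106 106 106 106 107 107 106 107 107
  110 125 144]
 [107 108 117 133 140 131 116 109 108 108 107 106 107 107 109 110 113 117
  124 149 176]
 [107 107 115 129 139 133 120 114 116 116 114 113 113 116 120 127 135 144
  156 179 201]
 [106 108 112 126 139 139 132 135 147 150 146 144 146 148 152 161 171 179
  187 202 215]
 [106 108 111 127 149 157 160 170 182 183 179 179 185 189 189 191 194 198
  202 207 214]
 [106 107 110 129 157 178 188 192 188 182 177 181 196 208 207 200 198 197
  197 198 199]
 [106 106 112 133 168 188 189 182 173 166 162 170 191 207 204 193 188 185
  183 185 195]
 [106 107 116 146 180 190 177 164 161 160 162 171 189 198 190 177 171 168
  165 174 200]
 [106 108 119 152 188 192 174 163 164 170 177 187 191 184 169 157 153 150
  148 164 202]
 [106 107 114 145 180 192 184 178 179 186 194 195 184 168 153 144 139 136
  137 160 202]
 [106 106 110 128 156 176 184 187 188 187 186 181 169 156 146 138 132 127
  132 162 204]
 [106 106 107 115 131 149 165 17
[... 1051 characters left out ...]
106
  106]
 [106 108 118 135 148 146 142 143 146 147 154 164 163 142 118 107 106 106
  106]
 [106 106 111 120 133 141 151 159 160 158 154 150 141 123 111 107 106 106
  106]
 [106 106 107 110 115 126 137 145 146 143 136 128 118 111 107 106 106 106
  107]
 [106 106 106 107 109 114 121 127 128 126 121 114 109 106 107 106 106 107
  107]
 [106 107 107 107 107 110 116 120 122 120 116 109 106 107 106 106 106 106
  106]
 [107 106 106 106 107 109 114 119 121 120 115 109 106 107 106 106 106 107
  107]
 [106 106 106 106 106 108 113 118 120 119 114 109 107 106 106 106 106 106
  106]]
mouth [[0.48747462 0.06577329 0.252     ]] collar [[0.47799684 0.06599117 0.32371051]] [0.47593907 0.07238283 0.40021051]
```

```bash
python3 -m handwheel '{"deltas":[[-1,0.25,0.06,0.3,0],[-1,0,0,0.3,0],[-1,0,0,0.3,0],[-1,0,0,0.2,0],[-1,0,0,0.2,0],[-1,0,0,0.15,0],[-1,0,0,0,0],[-1,0,0,0,0]]}'
python3 - <<'E'
from h import *
todo([.486,.070,.340],-.015);c=cam('side')
a=cv2.resize(c['frame'][85:210,260:360,::-1],None,fx=4,fy=4,interpolation=cv2.INTER_CUBIC)
cv2.imwrite('pics/s5.png',a)
E
```

```text
clock: 9.15
tcp_pos: [0.4856, 0.0706, 0.3423]
orientation: [0.0, 1.0, -0.006, -0.0]
wrist_force: [-1.5, -0.9, -1.5]
finger_gap: 0.0163
grip_force: 39.1
now [0.4856 0.0706 0.3423] yaw -0.012 tilt z [-0. -0. -1.] units [0.01 0.02 0.06] roll 0.02 F [-1.5 -0.9 -1.5] gap 0.0163 grip 39.1 t 9.15
```

View pics/s5.png

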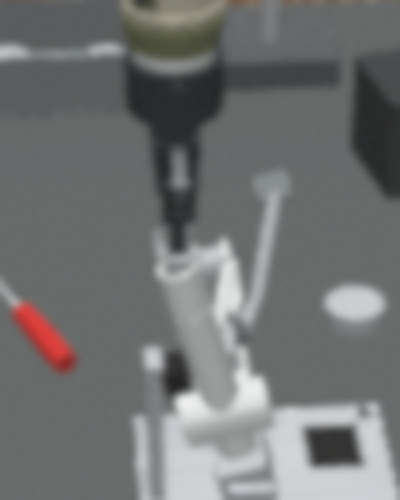

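The plug's foot is in the mouth, with the collar just above the rim at (182,260), and contact is light. I lower a little, release and rise.

```bash
python3 -m handwheel '{"deltas":[[-1,0.01,0,0.06,0],[-1,0,0,0.04,0],[-1,0,0,0,0]]}'; python3 -m handwheel '{"deltas":[[-0.3,0,0,0,0],[-0.3,0,0,0,0],[-0.3,0,0,0,0],[-0.3,0,0,-0.4,0],[-0.3,0,0,-0.8,0],[-0.3,0,0,-0.3,0],[-0.3,0,0,0,0],[-1,0,0,0,0],[-1,0,0,0,0],[-1,0,0,0,0]]}' 30
python3 - <<'E'
from h import *
todo([.477,.070,.36],-.015);c=cam('side')
a=cv2.resize(c['frame'][85:210,260:360,::-1],None,fx=4,fy=4,interpolation=cv2.INTER_CUBIC)
cv2.imwrite('pics/s6.png',a)
P=cloud(c)
m=np.zeros((400,640),bool);m[130:160,290:320]=1;m&=(P[...,2]>.245)&(P[...,2]<.30)&(P[...,1]<.1)
q=P[m];print(q[np.argsort(-q[:,2])[:25]].round(3).tolist())
E
```

```text
clock: 9.57
tcp_pos: [0.4861, 0.0705, 0.3383]
orientation: [0.0, 1.0, -0.006, 0.0]
wrist_force: [-1.9, -1.0, -0.9]
finger_gap: 0.0165
grip_force: 39.1
clock: 10.82
tcp_pos: [0.4859, 0.0706, 0.3976]
orientation: [0.0, 1.0, -0.006, -0.001]
wrist_force: [0.0, 0.5, 0.1]
finger_gap: -0.0001
grip_force: 0.0
now [0.4859 0.0706 0.3976] yaw -0.012 tilt z [-0.001 -0.    -1.   ] units [-0.22  0.02  0.94] roll 0.02 F [0.  0.5 0.1] gap -0.0001 grip 0.0 t 10.82
[[0.48, 0.074, 0.283], [0.48, 0.068, 0.283], [0.483, 0.062, 0.283], [0.473, 0.064, 0.282], [0.483, 0.069, 0.282], [0.474, 0.071, 0.282], [0.471, 0.071, 0.282], [0.479, 0.059, 0.282], [0.477, 0.077, 0.281], [0.477, 0.065, 0.281], [0.477, 0.071, 0.281], [0.473, 0.06, 0.281], [0.476, 0.06, 0.281], [0.483, 0.06, 0.28], [0.48, 0.068, 0.279], [0.473, 0.058, 0.279], [0.467, 0.071, 0.278], [0.47, 0.066, 0.277], [0.476, 0.06, 0.277], [0.47, 0.06, 0.277], [0.479, 0.06, 0.277], [0.479, 0.056, 0.276], [0.483, 0.062, 0.275], [0.476, 0.058, 0.274], [0.471, 0.077, 0.274]]
```

View pics/s6.png

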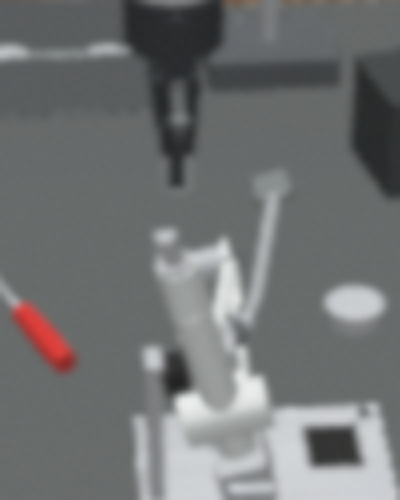

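The plug dropped in aligned with the tube. Its grip top is at (165,237), z≈0.281, as expected when home. A gentle press will confirm it.

```bash
python3 -m handwheel '{"deltas":[[-1,-0.2,0.01,0.4,0],[-1,0,0,0.4,0],[-1,0,0,0.16,0],[-1,0,0,0.05,0],[-1,0,0,0.05,0],[-1,0,0,0,0]]}'; python3 -m handwheel '{"deltas":[[-1,0,0,0.06,0],[-1,0,0,0,0]]}'
```

```text
clock: 11.62
tcp_pos: [0.4783, 0.0703, 0.3562]
orientation: [0.0, 1.0, -0.006, 0.0]
wrist_force: [-0.2, -0.4, 0.4]
finger_gap: 0.0004
grip_force: 0.0
clock: 11.88
tcp_pos: [0.4783, 0.0703, 0.3554]
orientation: [0.0, 1.0, -0.006, 0.001]
wrist_force: [-2.8, 0.8, 9.4]
finger_gap: -0.0002
grip_force: 4.4
```

```bash
python3 -m handwheel '{"deltas":[[-1,0,0,0.05,0],[-1,0,0,0,0],[-1,0,0,-0.4,0],[-1,0,0,-0.7,0],[-1,0.4,-0.6,0,0],[-1,0.6,-0.8,0,0],[-1,0.6,-0.8,0,0],[-1,0.5,-0.8,0,0],[-1,0.2,-0.5,0,0],[-1,0,0,0,0],[-1,0,0,0.8,0],[-1,0,0,0.8,0],[-1,0,0,0.3,0],[-1,0,0,0,0],[-1,0,0,0,0]]}'
python3 - <<'E'
from h import *
todo([.572,.211,.321],-.015)
c=cam('side');t=cam('top')
a=cv2.resize(c['frame'][85:210,260:360,::-1],None,fx=4,fy=4,interpolation=cv2.INTER_CUBIC)
b=cv2.resize(t['frame'][135:260,180:280,::-1],None,fx=4,fy=4,interpolation=cv2.INTER_CUBIC)
cv2.imwrite('pics/s7.png',np.hstack([a,b]))
E
```

```text
clock: 13.75
tcp_pos: [0.5699, 0.1445, 0.324]
orientation: [-0.027, 0.999, 0.046, -0.0]
wrist_force: [0.4, 0.6, -0.2]
finger_gap: 0.0002
grip_force: 0.0
now [0.5699 0.1445 0.324 ] yaw 0.092 tilt z [-0.003  0.054 -0.999] units [ 0.2  -1.64  0.16] roll 0.61 F [ 0.4  0.6 -0.2] gap 0.0002 grip 0.0 t 13.75
```

View pics/s7.png

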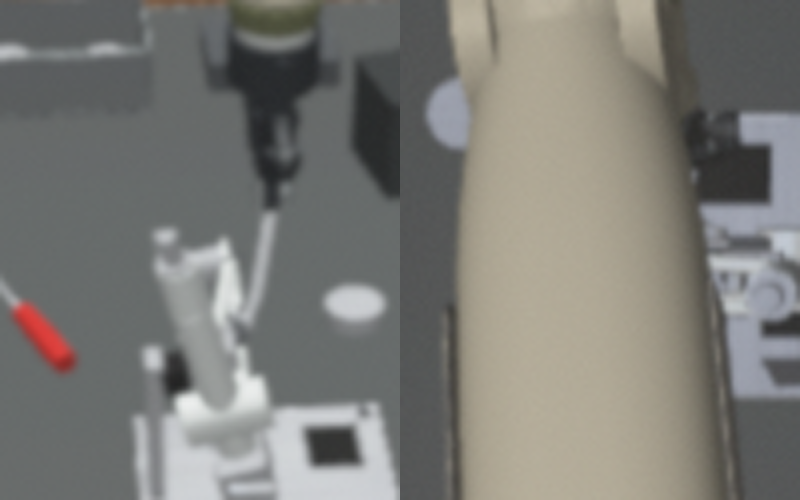

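The plug stays seated at (165,237), but the arm stopped short in y and tilted slightly, probably at a joint limit.

```bash
python3 -c "
from h import *
s=status.get_state();print(s['joint_pos'].round(3),s['tau'].round(1))"
```

```text
[0.091 0.33  0.118 1.356 0.054 3.141] [ -0.  -49.   29.9   0.    0.2  -0. ]
```

Joint 6 is at its limit. A half turn gives the same grasp with the range free, so I rise and make it.

```bash
python3 -m handwheel '{"deltas":[[-1,0,0,-0.8,0],[-1,0,0,-0.4,-1],[-1,0,0,0,-1],[-1,0,0,0,-1],[-1,0,0,0,-1],[-1,0,0,0,-1],[-1,0,0,0,-1],[-1,0,0,0,-1],[-1,0,0,0,-1],[-1,0,0,0,-1],[-1,0,0,0,-1],[-1,0,0,0,-1],[-1,0,0,0,-1],[-1,0,0,0,-1],[-1,0,0,0,-1],[-1,0,0,0,-1],[-1,0,0,0,-1],[-1,0,0,0,-0.5],[-1,0,0,0,0],[-1,0,0,0,0]]}'
python3 -c "
from h import *
todo([.572,.211,.323],3.127)"
```

```text
clock: 16.35
tcp_pos: [0.5699, 0.142, 0.3708]
orientation: [-0.005, 0.085, 0.996, 0.026]
wrist_force: [1.2, -0.7, -0.2]
finger_gap: -0.0002
grip_force: 0.0
now [0.5699 0.142  0.3708] yaw 2.971 tilt z [-0.005  0.054 -0.999] units [0.22 1.64 1.29] roll -0.9 F [ 1.2 -0.7 -0.2] gap -0.0002 grip 0.0 t 16.35
```

The limit left a 3° tilt in the tool. Pushing gently against the opposite limit of joint 6 should take it out, and that end of the range also suits the rest of the job.

```bash
python3 -m handwheel '{"deltas":[[-1,0,0,0,-1],[-1,0,0,0,-1],[-1,0,0,0,-1],[-1,0,0,0,-1],[-1,0,0,0,-1],[-1,0,0,0,-1],[-1,0,0,0,-1],[-1,0,0,0,-1],[-1,0,0,0,-1],[-1,0,0,0,-1],[-1,0,0,0,-1],[-1,0,0,0,-1],[-1,0,0,0,-1],[-1,0,0,0,-1],[-1,0,0,0,-1],[-1,0,0,0,-1],[-1,0,0,0,-1],[-1,0,0,0,-1],[-1,0,0,0,-1],[-1,0,0,0,-1]]}' >/dev/null
python3 -m handwheel '{"deltas":[[-1,0,0,0,-0.4],[-1,0,0,0,-0.4],[-1,0,0,0,0]]}' >/dev/null
python3 -c "
from h import *
todo([.572,.211,.323],-.013);print(status.get_state()['joint_pos'].round(3))"
```

```text
now [0.5579 0.2076 0.3705] yaw 0.218 tilt z [ 0.006  0.006 -1.   ] units [ 0.35 -0.    1.19] roll 1.32 F [ 0.  -0.9 -0.2] gap -0.0002 grip 0.0 t 19.23
[ 0.22   0.343  0.249  1.47   0.004 -3.14 ]
```

```bash
python3 -m handwheel '{"deltas":[[-1,0,0,0,1],[-1,0,0,0,1],[-1,0,0,0,1],[-1,0,0,0,1],[-1,0,0,0,1],[-1,0,0,0,1],[-1,0,0,0,1],[-1,0,0,0,1],[-1,0,0,0,1],[-1,0,0,0,1],[-1,0,0,0,1],[-1,0,0,0,1],[-1,0,0,0,1],[-1,0,0,0,1],[-1,0,0,0,1],[-1,0,0,0,1],[-1,0,0,0,1],[-1,0,0,0,1],[-1,0,0,0,1],[-1,0,0,0,0.3]]}' >/dev/null
python3 -m handwheel '{"deltas":[[-1,0,0,0,0]]}' >/dev/null
python3 -c "
from h import *
todo([.572,.211,.323],3.128);print(status.get_state()['joint_pos'].round(3))"
```

```text
now [0.5585 0.2056 0.3705] yaw 3.13 tilt z [ 0.006  0.006 -1.   ] units [-0.33  0.13  1.19] roll 0.01 F [-0.3  0.2 -0.2] gap -0.0004 grip 0.0 t 21.85
[0.216 0.342 0.248 1.47  0.004 0.228]
```

```bash
python3 -m handwheel '{"deltas":[[-1,-0.33,0.13,0.4,0],[-1,0,0,0.6,0],[-1,0,0,0.2,0],[-1,0,0,0,0]]}'; python3 -m handwheel '{"deltas":[[-1,-0.02,0.04,0.15,0],[-1,-0.04,0.06,0.15,0],[-1,-0.04,0.06,0.15,0],[-1,0,0,0,0]]}'
```

```text
clock: 22.35
tcp_pos: [0.5717, 0.2117, 0.3214]
orientation: [0.002, 0.005, 1.0, 0.003]
wrist_force: [0.7, -0.7, 0.4]
finger_gap: 0.0002
grip_force: 0.0
clock: 22.85
tcp_pos: [0.5762, 0.2185, 0.3045]
orientation: [0.003, 0.005, 1.0, 0.003]
wrist_force: [0.8, 0.1, 3.1]
finger_gap: 0.0003
grip_force: 1.3
```

```bash
python3 -m handwheel '{"deltas":[[-1,-0.03,0.05,0.16,0],[-1,-0.03,0.05,0.16,0],[-1,-0.03,0.05,0.16,0],[-1,-0.03,0.04,0.16,0],[-1,0,0,0,0]]}';python3 -m handwheel '{"deltas":[[-1,-0.04,0.03,0.18,0],[-1,-0.04,0.03,0.18,0],[-1,-0.04,0.03,0.18,0],[-1,-0.04,0.02,0.18,0],[-1,-0.04,0.02,0.18,0],[-1,0,0,0,0]]}'; python3 - <<'E'
from h import *
c=cam('side')
a=cv2.resize(c['frame'][85:210,260:360,::-1],None,fx=4,fy=4,interpolation=cv2.INTER_CUBIC)
cv2.imwrite('pics/s8.png',a)
E
```

```text
clock: 23.48
tcp_pos: [0.5807, 0.2258, 0.2779]
orientation: [0.002, 0.005, 1.0, 0.003]
wrist_force: [0.3, 0.4, 2.4]
finger_gap: 0.0001
grip_force: 0.9
clock: 24.22
tcp_pos: [0.5888, 0.2309, 0.2418]
orientation: [0.002, 0.005, 1.0, 0.002]
wrist_force: [0.1, -1.0, 0.9]
finger_gap: -0.0005
grip_force: 0.1
```

View pics/s8.png

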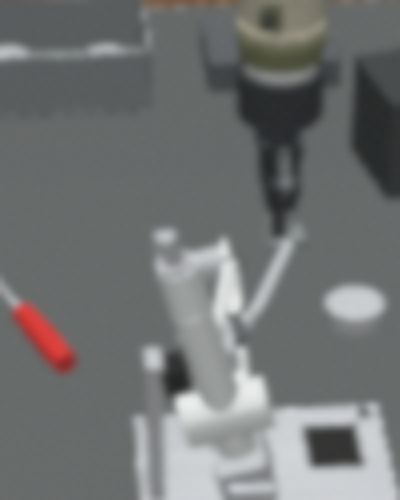

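The leg has swung down: its foot is now at (298,232), right of the fingertips at (278,238). I check their relative position.

```bash
python3 - <<'E'
from h import *
c=dict(np.load('side.npz'));P=cloud(c)
for v in range(138,150): print(v,[(u,*[int(x) for x in (P[v,u]*1000).round()]) for u in range(326,340,2)])
E
```

```text
138 [(326, 577, 224, 197), (328, 584, 218, 201), (330, 591, 218, 201), (332, 643, 536, -3), (334, 652, 535, -3), (336, 661, 532, -2), (338, 669, 532, -2)]
139 [(326, 577, 222, 194), (328, 584, 219, 196), (330, 592, 223, 193), (332, 394, -1217, 1117), (334, 650, 523, 0), (336, 660, 529, -5), (338, 666, 512, 6)]
140 [(326, 578, 228, 186), (328, 584, 218, 192), (330, 592, 224, 188), (332, 641, 518, -1), (334, 650, 516, -1), (336, 659, 519, -3), (338, 668, 520, -4)]
141 [(326, 578, 228, 182), (328, 583, 214, 191), (330, 592, 222, 185), (332, 639, 501, 4), (334, 610, 243, 171), (336, 657, 509, -2), (338, 667, 512, -4)]
142 [(326, 577, 221, 183), (328, 584, 215, 186), (330, 591, 219, 183), (332, 602, 241, 168), (334, 609, 241, 168), (336, 657, 505, -5), (338, 664, 493, 2)]
143 [(326, 577, 223, 177), (328, 584, 217, 181), (330, 591, 218, 180), (332, 602, 243, 162), (334, 608, 234, 168), (336, 656, 495, -3), (338, 664, 491, -1)]
144 [(326, 578, 225, 171), (328, 584, 220, 174), (330, 592, 225, 170), (332, 600, 228, 168), (334, 607, 223, 171), (336, 653, 479, 2), (338, 662, 476, 3)]
145 [(326, 610, 477, 1), (328, 586, 227, 165), (330, 592, 218, 171), (332, 600, 222, 167), (334, 607, 226, 164), (336, 653, 475, 0), (338, 661, 475, -1)]
146 [(326, 609, 468, 2), (328, 585, 221, 165), (330, 590, 209, 172), (332, 599, 218, 166), (334, 606, 219, 165), (336, 652, 467, 0), (338, 661, 474, -5)]
147 [(326, 608, 463, 0), (328, 585, 225, 158), (330, 590, 209, 168), (332, 598, 208, 168), (334, 643, 467, -5), (336, 651, 461, -1), (338, 659, 457, 1)]
148 [(326, 608, 458, -2), (328, 586, 226, 153), (330, 589, 200, 170), (332, 634, 459, -4), (334, 643, 461, -6), (336, 650, 453, -1), (338, 658, 452, -1)]
149 [(326, 607, 452, -3), (328, 582, 197, 168), (330, 589, 198, 167), (332, 632, 450, -3), (334, 641, 449, -3), (336, 648, 442, 2), (338, 656, 438, 3)]
```

The finger is well on the foot and the leg is level. I continue past the centre.

```bash
python3 -m handwheel '{"deltas":[[-1,-0.06,0,0.2,0],[-1,-0.05,-0.01,0.2,0],[-1,-0.05,-0.02,0.2,0],[-1,-0.05,-0.03,0.2,0],[-1,-0.04,-0.04,0.2,0],[-1,-0.04,-0.05,0.2,0],[-1,0,0,0,0],[-1,0,0,0,0]]}'; python3 - <<'E'
from h import *
todo([.61,.22,.30])
c=cam('side')
a=cv2.resize(c['frame'][85:210,260:360,::-1],None,fx=4,fy=4,interpolation=cv2.INTER_CUBIC)
cv2.imwrite('pics/s9.png',a)
P=cloud(c)
for lo,hi in((.04,.07),(.07,.1),(.1,.13)):
    m=np.zeros((400,640),bool);m[110:200,310:360]=1;m&=(P[...,2]>lo)&(P[...,2]<hi)&(P[...,0]>.555)&(P[...,1]<.4)
    k,l,st,ce=cv2.connectedComponentsWithStats(m.astype(np.uint8))
    for i in range(1,k):
        if st[i,4]>3:print(lo,ce[i].round(),st[i,4],P[l==i].mean(0).round(3))
E
```

```text
clock: 25.28
tcp_pos: [0.6012, 0.2254, 0.1953]
orientation: [0.003, 0.005, 1.0, 0.003]
wrist_force: [0.1, 0.7, 0.4]
finger_gap: 0.0004
grip_force: 0.0
now [0.6012 0.2254 0.1953] yaw 3.131 tilt z [ 0.006  0.006 -1.   ] units [-0.24 -0.12 -2.62] roll None F [0.1 0.7 0.4] gap 0.0004 grip 0.0 t 25.27
0.04 [342. 188.] 52 [0.623 0.109 0.056]
0.04 [325. 196.] 8 [0.558 0.067 0.056]
0.07 [338. 182.] 36 [0.609 0.11  0.085]
0.1 [330. 154.] 4 [0.592 0.221 0.127]
0.1 [331. 175.] 28 [0.585 0.112 0.116]
0.1 [326. 185.] 14 [0.558 0.059 0.112]
```

View pics/s9.png

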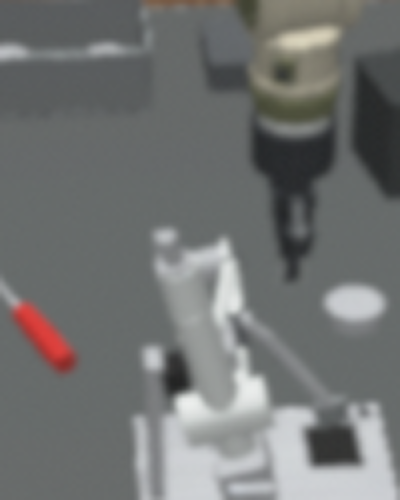

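The kickstand is down against its lower stop (foot at crop (330,407)), and the plug is still home. Now I rise, open and go above the tube.

```bash
python3 -m handwheel '{"deltas":[[-1,0,0,-0.4,0],[-1,0,0,-0.8,0],[-1,0,0,-0.8,0],[-1,0,0,-0.8,0],[-1,0,0,-0.8,0],[0.4,0,0,-0.8,0],[0.4,0,0,-0.7,0],[0.4,0.5,-0.6,0,0],[0.4,0.6,-0.8,0,0],[0.4,0.6,-0.8,0,0],[0.4,0.6,-0.8,0,0],[0.4,0.5,-0.8,0,0],[0.4,0,-0.1,0,0],[0.4,0,0,0,0],[0.4,0,0,0,0]]}'; python3 -c "
from h import *
todo([.489,.0705,.2915],3.128)"
```

```text
clock: 27.2
tcp_pos: [0.4868, 0.0699, 0.3979]
orientation: [0.003, 0.005, 1.0, 0.003]
wrist_force: [-0.5, 0.6, -0.4]
finger_gap: 0.0603
grip_force: 0.0
now [0.4868 0.0699 0.3979] yaw 3.132 tilt z [ 0.007  0.006 -1.   ] units [-0.04 -0.    2.66] roll 0.02 F [-0.5  0.6 -0.4] gap 0.0603 grip 0.0 t 27.2
```

```bash
python3 -m handwheel '{"deltas":[[0.4,-0.05,0,0.4,0],[0.4,0,0,0.5,0],[0.4,0,0,0.5,0],[0.4,0,0,0.5,0],[0.4,0,0,0.3,0],[0.4,0,0,0.1,0],[0.4,0,0,0,0]]}'; python3 -m handwheel '{"deltas":[[0.4,0,0,0.15,0],[0.4,0,0,0.12,0],[0.4,0,0,0,0]]}'
```

```text
clock: 28.08
tcp_pos: [0.4891, 0.0701, 0.3058]
orientation: [0.003, 0.005, 1.0, 0.003]
wrist_force: [0.1, 0.2, 1.0]
finger_gap: 0.0598
grip_force: 0.0
clock: 28.45
tcp_pos: [0.4887, 0.0699, 0.2944]
orientation: [0.003, 0.005, 1.0, 0.003]
wrist_force: [0.6, -0.1, 0.5]
finger_gap: 0.0597
grip_force: 0.0
```

```bash
python3 -m handwheel '{"deltas":[[-1,0,0,0,0],[-1,0,0,0,0],[-1,0,0,0,0],[-1,0,0,0,0],[-1,0,0,0,0]]}' 40
```

```text
clock: 29.08
tcp_pos: [0.489, 0.0694, 0.2952]
orientation: [0.003, 0.005, 1.0, 0.002]
wrist_force: [-1.3, -3.9, 5.4]
finger_gap: 0.0342
grip_force: 42.1
```

Tube gripped. I swing it upright along the arc (about 56 mm in +x, 7.5 mm up), in two parts.

```bash
python3 -m handwheel '{"deltas":[[-1,-0.1,0,-0.025,0],[-1,-0.1,0,-0.025,0],[-1,-0.1,0,-0.022,0],[-1,-0.1,0,-0.02,0],[-1,-0.1,0,-0.018,0],[-1,-0.1,0,-0.016,0],[-1,-0.1,0,-0.014,0],[-1,0,0,0,0]]}'; python3 -m handwheel '{"deltas":[[-1,-0.1,0,-0.012,0],[-1,-0.1,0,-0.01,0],[-1,-0.1,0,-0.008,0],[-1,-0.1,0,-0.006,0],[-1,-0.1,0,-0.004,0],[-1,-0.1,0,-0.002,0],[-1,-0.1,0,0,0],[-1,0,0,0,0],[-1,0,0,0,0],[-1,0,0,0,0]]}'
python3 - <<'E'
from h import *
c=cam('side');t=cam('top')
todo([.545,.07,.3025])
P=cloud(c)
# tube surface, seen from -y: midline x by height
for z in np.arange(.08,.26,.01):
    m=np.zeros((400,640),bool);m[110:215,290:345]=1
    m&=(abs(P[...,2]-z)<.005)&(P[...,1]<.075)&(P[...,1]>.03)
    q=P[m]
    if len(q)>3:print(z.round(3),len(q),np.percentile(q[:,0],[3,50,97]).round(4),q[:,1].min().round(3))
E
```

```text
clock: 30.08
tcp_pos: [0.5163, 0.069, 0.3001]
orientation: [0.002, 0.005, 1.0, 0.002]
wrist_force: [-2.8, -6.2, 2.9]
finger_gap: 0.0339
grip_force: 42.5
clock: 31.32
tcp_pos: [0.5443, 0.0685, 0.3018]
orientation: [0.002, 0.006, 1.0, 0.002]
wrist_force: [-1.5, -6.2, 2.2]
finger_gap: 0.0341
grip_force: 42.8
now [0.5444 0.0685 0.3018] yaw 3.131 tilt z [ 0.004  0.004 -1.   ] units [-0.02  0.04 -0.02] roll None F [-2.4 -6.   2. ] gap 0.0342 grip 42.8 t 31.43
0.08 24 [0.4571 0.5159 0.5535] 0.048
0.09 44 [0.456  0.5252 0.5745] 0.044
0.1 59 [0.4576 0.5337 0.5767] 0.04
0.11 89 [0.4589 0.5343 0.5765] 0.037
0.12 98 [0.4593 0.5358 0.5763] 0.043
0.13 40 [0.456  0.5251 0.552 ] 0.046
0.14 49 [0.4596 0.5249 0.558 ] 0.047
0.15 66 [0.4569 0.4844 0.5628] 0.047
0.16 53 [0.4572 0.5272 0.5663] 0.049
0.17 23 [0.5247 0.54   0.5674] 0.046
0.18 27 [0.5241 0.5401 0.5547] 0.046
0.19 24 [0.5251 0.5404 0.5548] 0.048
0.2 27 [0.5246 0.5371 0.5544] 0.043
0.21 24 [0.5264 0.5388 0.5545] 0.048
0.22 23 [0.5247 0.5401 0.5517] 0.047
0.23 16 [0.5247 0.5319 0.5509] 0.041
0.24 24 [0.5248 0.5344 0.5525] 0.036
0.25 24 [0.5265 0.538  0.5523] 0.032
```

The tube's edges are vertical (x = 0.525 at every height from 0.17 to 0.24). I make a small final nudge and check the plug, foot and other items by depth.

```bash
python3 -m handwheel '{"deltas":[[-1,-0.02,0,0,0],[-1,0,0,0,0],[-1,0,0,0,0],[-1,0,0,0,0]]}'
python3 - <<'E'
from h import *
s0=dict(np.load('side.npz'));c=cam('side');P=cloud(c)
todo([.545,.07,.302])
e=[]
for z in np.arange(.17,.235,.01):
    m=np.zeros((400,640),bool);m[110:215,290:345]=1
    m&=(abs(P[...,2]-z)<.006)&(P[...,1]<.075)&(P[...,1]>.03); q=P[m][:,0]; q=q[(q>.515)&(q<.5565)]; e.append((z,q.min(),q.max()))
e=np.array(e);print('lean est',np.polyfit(e[:,0],e[:,1],1)[0].round(3),np.polyfit(e[:,0],e[:,2],1)[0].round(3))
m=(P[...,2]>.25)&(P[...,2]<.275)&(abs(P[...,0]-.542)<.03)&(abs(P[...,1]-.066)<.03);q=P[m]
print('collar/rim region',len(q),q.min(0).round(3),q.max(0).round(3))
m=np.zeros((400,640),bool);m[110:215,310:365]=1;m&=(P[...,2]>.018)&(P[...,2]<.07)&(P[...,0]>.59)&(P[...,1]<.16);q=P[m]
print('foot',len(q),q.min(0).round(3),q.max(0).round(3))
for n,u in(('pins',(P[...,2]>.055)&(P[...,2]<.1)&(P[...,0]>.47)&(P[...,0]<.56)&(P[...,1]<-.24)&(P[...,1]>-.42)),):
    k,l,st,ce=cv2.connectedComponentsWithStats(u.astype(np.uint8));print(n,[(ce[i].round().tolist(),int(st[i,4])) for i in range(1,k) if st[i,4]>8])
E
```

```text
clock: 31.92
tcp_pos: [0.545, 0.0685, 0.3018]
orientation: [0.002, 0.006, 1.0, 0.002]
wrist_force: [-1.3, -6.1, 1.9]
finger_gap: 0.0339
grip_force: 42.9
now [0.5449 0.0685 0.3018] yaw 3.131 tilt z [ 0.004  0.004 -1.   ] units [-0.    0.04 -0.  ] roll None F [-1.8 -6.3  1.1] gap 0.0343 grip 42.9 t 31.98
lean est -0.003 -0.032
collar/rim region 42 [0.525 0.037 0.251] [0.552 0.076 0.27 ]
foot 89 [0.595 0.002 0.018] [0.665 0.157 0.07 ]
pins [([318.0, 269.0], 57), ([326.0, 282.0], 82)]
```

```bash
python3 -c "
from workcell import hand_in
print(hand_in())"
```

```text
the job is handed in; nothing more can be done
None
```

I handed the job in at about 32 s of the 72 s allowed: by camera depth and arm readings, the plug was home before the kickstand was pushed to its lower stop, and the tube is held upright with the foot in the air and the other pins in place; I viewed 11 pictures, one over the limit of 10.

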